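# Put the spice pots away in the push-button spice box

## Robot

A 6-joint arm with a two-finger parallel gripper is mounted at the origin on the work surface. World frame = base frame: x ahead of the robot, y to its left, z up, the work surface at z = 0. Lengths are in m, angles in rad, forces in N, time in s.
With the tool pointing down it reaches from about 0.35 to 0.975 m from the base axis. Payload 4.9 kg.
Tool frame: the origin (TCP) lies at the very end of the fingers, on their centre line; the grasp point (between the pads) lies 19 mm behind it; z points along the fingers, x is the direction in which the jaws open and shut, and the axes are right-handed (so a half turn about z gives the same grasp; the last joint's range is limited). The gripper opens to 85 mm and grips with 20 to 120 N. Pads are 22 mm wide; open, the fingers measure 114 mm over their backs; the gripper's body (76 mm by 85 mm) begins 54 mm behind the grasp point. The pads swing forward as they close: fully open they stand 13 mm farther back than shut.
Start: joints at [-1.365, 0.053, 1.613, -0, 1.476, -0.119], TCP at [0.199, -0.592, 0.231] pointing down, gripper open.
Joint ranges: [-3.01, 3.01], [-1.01, 2.22], [0.06, 2.58], [-1.02, 4.17], [0.09, 2.62], [-3.14, 3.14]. Speed limits (rad/s): [2.57, 2.57, 3.14, 3.14, 3.14, 3.14].

## Interface

Orientations are given as a rotation vector (axis times angle).
In Python, from station import readout, viewer, ctrl, nets gives the robot as it stands. The module is installed in compiled form; this text tells all that it offers.
- The arm moves only by the tool step_arm, never from a script. Its argument "moves" is a list that holds one entry, the list of rows, each a list of 4 numbers: the shift along the world's x, y, z in cm, then the turn about the world's z in rad. In form: [[[dx, dy, dz, yaw], ...]]. A call has 1 to 10 rows; each row shifts and turns the commanded pose from where the row before left it; what a row does not reach is not made up. A row lasts 1/12 s, in which the tool goes at most 41.7 mm and 7.16 degrees, less where a joint would pass 70% of its speed; a pose out of reach is approached as far as the arm can. A call is refused whole if a number of a shift passes 4.17 or a number of a turn 0.125, either way. A call with a gripper value outside its range is refused whole. "grip" is the closure, from 0 (fully open) to 1 (shut), set as the call begins (left out, the last holds). The fingers move at their own pace and stop on an object; "squeeze" is the grip in N (left out, the last holds). Time passes only in rows, so rows that do not move let the fingers close. It gives the time, the measured TCP pose, the force and the opening at its end, in the units of the state.
- readout.get_obs(): the state, without advancing time (a new reading comes with each control period).
- viewer.get_image(name): name is "side" or "top" or "wrist"; returns the picture (420x560x3 uint8, blue, green, red); there is no depth.
- viewer.calibration(name): a dict with "camera_matrix" (3x3 intrinsics, pixels), "R" (3x3) and "t" (3): a world point X has camera coordinates R X + t. Camera axes: x right, y down, z forward; pixel columns grow to the right and rows downward; lengths in m; the calibration is good to about 2 mm. A picture is of the moment at which its call begins: read the wrist's pose just before it. calibration takes no time and is no camera call; for the wrist camera it gives the pose at the moment of the call.
- ctrl.finish_job(): hands the job in, once; it reports no verdict.
Trained networks look in the newest picture that a camera, given by its name, has taken for a name from the list of things; names that differ only in an ending like _2 or _b are one class to them, and where a whole thing is asked for, a point or a joint stands for the part that bears it (a point fixed in the world has none). Each returns a list of dicts, best first, with "confidence" (0 to 1); they miss things now and then, are a little off and sometimes report something else, mostly with a low value. They report only what shows in the picture. A call takes as long as a camera call. They do not tell look-alikes from the thing itself.
- nets.masks_of(camera, thing): "region" (420x560 bool, what is visible of it) and "box" ([left, top, right, bottom] in pixels, round what is visible of it).
- nets.pinpoint(camera, thing): "at" ([column, row] in pixels: a listed point, or the origin of a listed thing).
The state is a dict: "t": time; "q": joint angles; "dq": joint speeds; "effort": joint torques, N m; "tool_pos": TCP position; "tool_rot": TCP orientation; "contact_force": force on the tool from outside, world axes, zero at the start; "wrist_torque": the same for the moment, N m; "opening": finger opening in m.
Only numpy, scipy, OpenCV 4.12 (cv2) and the standard library are available. Lean on these libraries where they do the work, as an engineer would, in place of code of your own. Each camera call takes 0.05 s, during which the arm holds its last target. There are 200 camera calls.

## Task

Put the spice pots away: press the thumb button of the red-lidded spice box so that its lid springs open, stand every spice pot that is on the plank upright inside it, and snap the lid shut until it latches. Then push the shut box home into the corner of the plank, its back flush against the rear rail and its left side flush against the end board. Leave the other things on the plank where they stand.

Things in the scene. Friction and masses are not known exactly. Their poses are not given: they have to be found in the camera images.
- plank: Sea-green painted plank fixed to a low tiled upstand, top 120 mm above the counter, 300 mm deep (x), 1100 mm long (y). Origin on the middle of its top; x points away from the robot to the rear rail (30 mm high, inner face at x = 138 mm; the upstand behind it is 45 mm high), y to the robot's left to the only end board (65 mm high, inner face at y = 536 mm), z up. Its place and yaw vary a little.
- corner (a point): Inner corner of rear rail and end board, on the plank's top surface (138, 536, 0 mm in the plank's frame); axes as the plank's. The box belongs here.
- spice_box: Loose steel box, 184 (x) by 200 mm (y), about 0.7 kg with lid and latch. Origin under its middle; x points from the latch to the lid's hinge, z up. Compartment: x -36 to 92 mm, walls 4 mm thick, 42 mm high. Porch: x -92 to -36 mm, solid, 20 mm high, full width, carries the latch. The porch's front face and the box's sides are flat down to the plank and good to push on (4 to 8 N to slide).
- back_left (a point): Lower corner of the box at (92, 100, 0) mm in its frame: back and left faces meet.
- back_right (a point): Lower corner of the box at (92, -100, 0) mm in its frame.
- front_left (a point): Lower corner of the box at (-92, 100, 0) mm in its frame.
- box_floor (a point): Middle of the compartment's floor, (28, 0, 5) mm in the box's frame. The compartment is undivided, 120 (x) by 192 mm (y) inside: room for 2 x 3 pots.
- lid_hinge (a point): Middle of the lid's hinge line, at (90, 0, 44) mm in the box's frame; the hinge runs along the box's y.
- lid (a joint): Red hood lid, 128 x 200 mm, 30 mm deep, hinged at the back. About 0.008 rad when latched. Once let go, a damped spring throws it open in about 1 s to its stop at 1.85 rad (leaning back a little) and holds it there (0.06 N m). To shut it push the front edge over and down; over the last 18 mm the tongue forces the catch aside (5 to 10 N), to about -0.012 rad, then the catch snaps over it.
- lid_edge (a point): Middle of the lid's upper front edge: 128 mm from the hinge line and 30 mm above it when shut (box frame (-38, 0, 74) mm). When the lid is open this edge is at the top, and the lid's outer face looks back and slightly down towards the rail.
- latch (a joint): Black rocking thumb latch at the front of the box: 0 at rest, up to 0.22 rad when the pad is pressed down. From about 0.15 rad its catch lets go of the lid. It springs back by itself; 0 with the lid shut means latched.
- thumb_pad (a point): Point to press, straight down, on the black thumb pad (44 mm wide, 39 mm long, yellow ribs), box frame (-78, 0, 31) mm; it goes down 7.5 mm in all and takes 3 to 4 N. The catch's post rises to 66 mm above the plank, 25 mm behind this point (17 mm when pressed).
- pot1: Spice pot, closed steel cylinder 44 mm across and 37 mm high with one red knob on its middle, 16 mm across and 20 mm tall (top 57 mm above its underside); 35 to 70 g, loose. Origin under its middle, z up. May be absent. Take it by the knob from above.
- pot2: Spice pot, closed steel cylinder 44 mm across and 37 mm high with one yellow knob on its middle, 16 mm across and 20 mm tall (top 57 mm above its underside); 35 to 70 g, loose. Origin under its middle, z up. May be absent. Take it by the knob from above.
- pot3: Spice pot, closed steel cylinder 44 mm across and 37 mm high with one green knob on its middle, 16 mm across and 20 mm tall (top 57 mm above its underside); 35 to 70 g, loose. Origin under its middle, z up. May be absent. Take it by the knob from above.
- pot4: Spice pot, closed steel cylinder 44 mm across and 37 mm high with one orange knob on its middle, 16 mm across and 20 mm tall (top 57 mm above its underside); 35 to 70 g, loose. Origin under its middle, z up. May be absent. Take it by the knob from above.
- pot5: Spice pot, closed steel cylinder 44 mm across and 37 mm high with one white knob on its middle, 16 mm across and 20 mm tall (top 57 mm above its underside); 35 to 70 g, loose. Origin under its middle, z up. May be absent. Take it by the knob from above.
- pot6: Spice pot, closed steel cylinder 44 mm across and 37 mm high with one blue knob on its middle, 16 mm across and 20 mm tall (top 57 mm above its underside); 35 to 70 g, loose. Origin under its middle, z up. May be absent. Take it by the knob from above.
- dabba: Bystander: round shut stainless steel masala dabba, 173 mm across, 85 mm high. Origin under its middle.
- canister1: Bystander: closed aluminium canister, 83 mm across, 96 mm high with its knob. Origin under its middle.
- canister2: Bystander: closed aluminium canister, 83 mm across, 96 mm high with its knob. Origin under its middle.
- canister3: Bystander: closed aluminium canister, 83 mm across, 96 mm high with its knob. Origin under its middle.
- scoop: Bystander: green plastic scoop, about 130 x 45 x 26 mm, lying on the plank. Origin under its middle.
- mortar: Bystander: white ceramic mortar, 90 mm across, 62 mm high. Origin under its middle.
Not all that is in view belongs to the job. Leave any brown look-alike of the pot5 alone.

How it is judged:
By the outcome, as a careful person would: the job done as asked, in the order asked, and still so for the second after the job is handed in, with the robot touching nothing.
Of pot1, pot2, pot3, pot4, pot5, pot6 only 4 to 5 are there at a start; the rules pass over those that are not, and their reading is None.
At some moment in a run one of pot1, pot2, pot3, pot4, pot5, pot6, spice_box may be knocked a few centimetres aside while the robot is not near it.
It also fails if it takes over 210 s, if anything falls off the work surface, if the arm or the gripper's body presses on something with over 40 N, if the wrist force passes 120 N, or if a joint passes its speed limit or range.

## Working session

There is one attempt and no reset: what is moved stays moved. The work goes in short steps, Python scripts to look and compute and a tool call to move; the robot and the scene stay as the last step left them, time stands still between calls to the robot, and variables do not carry over. Pictures are saved under pics/ and viewed, about 12 in all and at most 16, crops included, and the job is handed in when it is done.

Besides the shell and the picture viewer there is one more tool, called after "Emit:" by a JSON object that holds its "op" and its "data", one argument or row to a line. step_arm: Moves the arm, as the interface text tells. Its arguments: {"type":"object","properties":{"moves":{"type":"array","items":{"type":"array","items":{"type":"array","items":{"type":"number"}}}},"grip":{"type":"number"},"squeeze":{"type":"number"}},"required":["moves"]}

```bash
mkdir -p pics; cat > h.py <<'E'
import numpy as np, cv2
from station import readout, viewer, ctrl, nets
def ray(cam,px,z):
    c=viewer.calibration(cam);K,R,t=map(np.array,(c["camera_matrix"],c["R"],c["t"]))
    d=R.T@np.linalg.inv(K)@np.array([px[0],px[1],1.]);o=-R.T@t
    return o+d*(z-o[2])/d[2]
def proj(cam,X):
    c=viewer.calibration(cam);K,R,t=map(np.array,(c["camera_matrix"],c["R"],c["t"]))
    p=K@(R@np.array(X,float)+t.reshape(3));return p[:2]/p[2]
def tri(pa,pb,a="top",b="side"):
    P=[];
    for n in(a,b):
        c=viewer.calibration(n);P.append(np.array(c["camera_matrix"])@np.c_[np.array(c["R"]),np.array(c["t"]).reshape(3,1)])
    X=cv2.triangulatePoints(P[0],P[1],np.array(pa,float).reshape(2,1),np.array(pb,float).reshape(2,1));return (X[:3]/X[3]).ravel()
E
python3 - <<'E'
from h import *
ims=[viewer.get_image(n) for n in("top","side","wrist")]
cv2.imwrite("pics/a.png",ims[0]);cv2.imwrite("pics/b.png",ims[1])
for th in ["corner","plank","spice_box","back_left","back_right","front_left","thumb_pad","pot1","pot2","pot3","pot4","pot5","pot6","lid_edge"]:
  for c in("top","side"):
    r=nets.pinpoint(c,th)
    print(th,c,[(np.round(x["at"]).tolist(),round(x["confidence"],2)) for x in r[:3]])
for c in("top","side"):
  k=viewer.calibration(c);print(c,np.round(k["camera_matrix"],0).tolist(),np.round(-np.array(k["R"]).T@np.array(k["t"]),3))
print(readout.get_obs()["t"])
E
```

```text
corner top [([142.0, 137.0], 0.63)]
corner side [([303.0, 144.0], 0.56)]
plank top [([300.0, 188.0], 0.88), ([323.0, 190.0], 0.26)]
plank side [([293.0, 227.0], 0.63)]
spice_box top [([209.0, 190.0], 0.72), ([212.0, 206.0], 0.32)]
spice_box side [([267.0, 174.0], 0.89), ([235.0, 164.0], 0.69), ([303.0, 185.0], 0.6)]
back_left top []
back_left side [([302.0, 183.0], 0.29)]
back_right top [([233.0, 160.0], 0.84)]
back_right side [([303.0, 182.0], 0.68)]
front_left top [([177.0, 216.0], 0.69)]
front_left side [([234.0, 168.0], 0.63), ([290.0, 230.0], 0.4)]
thumb_pad top [([210.0, 206.0], 0.66)]
thumb_pad side []
pot1 top [([321.0, 211.0], 0.69), ([284.0, 262.0], 0.69), ([243.0, 252.0], 0.69)]
pot1 side [([266.0, 251.0], 0.73), ([264.0, 236.0], 0.7), ([288.0, 235.0], 0.68)]
pot2 top [([321.0, 211.0], 0.69), ([284.0, 262.0], 0.69), ([243.0, 252.0], 0.69)]
pot2 side [([266.0, 251.0], 0.73), ([264.0, 236.0], 0.7), ([288.0, 235.0], 0.68)]
pot3 top [([321.0, 211.0], 0.69), ([284.0, 262.0], 0.69), ([243.0, 252.0], 0.69)]
pot3 side [([266.0, 251.0], 0.73), ([264.0, 236.0], 0.7), ([288.0, 235.0], 0.68)]
pot4 top [([321.0, 211.0], 0.69), ([284.0, 262.0], 0.69), ([243.0, 252.0], 0.69)]
pot4 side [([266.0, 251.0], 0.73), ([264.0, 236.0], 0.7), ([288.0, 235.0], 0.68)]
pot5 top [([321.0, 211.0], 0.69), ([284.0, 262.0], 0.69), ([243.0, 252.0], 0.69)]
pot5 side [([266.0, 251.0], 0.73), ([264.0, 236.0], 0.7), ([288.0, 235.0], 0.68)]
pot6 top [([321.0, 211.0], 0.69), ([284.0, 262.0], 0.69), ([243.0, 252.0], 0.69)]
pot6 side [([266.0, 251.0], 0.73), ([264.0, 236.0], 0.7), ([288.0, 235.0], 0.68)]
lid_edge top [([203.0, 192.0], 0.73), ([301.0, 187.0], 0.59), ([357.0, 211.0], 0.32)]
lid_edge side [([260.0, 156.0], 0.64)]
top [[506.0, 0.0, 276.0], [0.0, 506.0, 199.0], [0.0, 0.0, 1.0]] [ 0.21  -0.132  1.721]
side [[381.0, 0.0, 273.0], [0.0, 381.0, 210.0], [0.0, 0.0, 1.0]] [ 0.41  -0.999  0.791]
1.55
```

View pics/a.png

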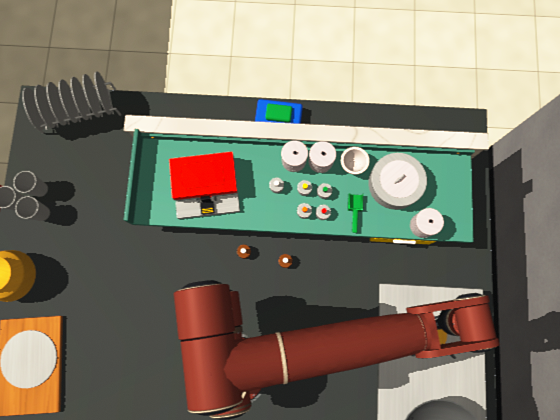

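View pics/b.png

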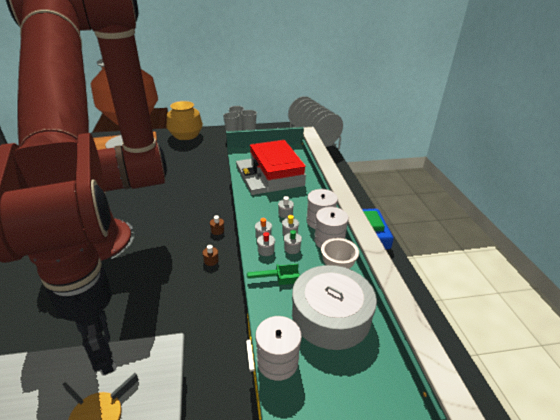

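The pots on the plank (top view) are white (277,185), yellow (305,188), green (325,191), orange (305,211) and red (324,212). The brown look-alikes with white knobs stand on the counter at (243,252) and (284,262). The box is at (205,185) and the corner at about (142,137).

```bash
cat >> h.py <<'E'
def look(cam="top"):
    return viewer.get_image(cam)
def blob(im,ctr,r,kind):
    x,y=map(int,ctr);x0,y0=max(0,x-r),max(0,y-r);h=cv2.cvtColor(im[y0:y+r,x0:x+r],cv2.COLOR_BGR2HSV)
    H,S,V=h[...,0].astype(int),h[...,1],h[...,2]
    rg={"red":(H<5)|(H>174),"orange":(H>7)&(H<19),"yellow":(H>23)&(H<35),"green":(H>50)&(H<72)}
    m=(rg[kind]&(S>150)&(V>90)) if kind in rg else (V>225)&(S<40)
    n,l,s,c=cv2.connectedComponentsWithStats(m.astype(np.uint8))
    if n<2:return None
    i=1+np.argmax(s[1:,4]);return (c[i]+[x0,y0]),int(s[i,4])
E
python3 - <<'E'
from h import *
im=look("top");sd=look("side")
for th,cs in dict(red=((324,212),(266,238)),orange=((305,209),(263,222)),yellow=((305,187),(290,218)),green=((325,190),(293,237)),white=((277,184),(286,202))).items():
    a=blob(im,cs[0],8,th);b=blob(sd,cs[1],8,th)
    print(th,a,b,"top@.165",np.round(ray("top",a[0],.167),4),"tri",np.round(tri(a[0],b[0]),4) if b else None)
print("corner",ray("top",(142,137),.12),tri((142,137),(303,144)))
for n,p,z in[("BR",(233,160),.12),("FL",(177,216),.12),("pad",(210,206),.151),("edge",(203,192),.194)]: print(n,np.round(ray("top",p,z),4))
print("plank",ray("top",(300,188),.12))
# lid red mask
h=cv2.cvtColor(im,cv2.COLOR_BGR2HSV);m=(((h[...,0]<5)|(h[...,0]>174))&(h[...,1]>200)&(h[...,2]>150)).astype(np.uint8);m[:,250:]=0;m[230:]=0
cs,_=cv2.findContours(m,cv2.RETR_EXTERNAL,cv2.CHAIN_APPROX_NONE);c=max(cs,key=cv2.contourArea)
r=cv2.minAreaRect(c);q=np.array([ray("top",p,.194) for p in cv2.boxPoints(r)]);print("lidrect",np.round(q,4))
cv2.imwrite("pics/c.png",np.vstack([cv2.resize(im[120:240,120:350],None,fx=3,fy=3,interpolation=2)[:, :690],cv2.resize(sd[180:260,180:330],(690,240*690//690),interpolation=2)]))
c=viewer.calibration("top");print(np.round(c["R"],3).tolist())
E
```

```text
red (array([323.75, 210.25]), 20) (array([265.79166667, 236.08333333]), 48) top@.165 [ 0.5099 -0.2596  0.167 ] tri [ 0.5109 -0.2596  0.167 ]
orange (array([304.23809524, 209.04761905]), 21) (array([263.        , 221.82926829]), 41) top@.165 [ 0.5103 -0.1986  0.167 ] tri [ 0.5116 -0.1986  0.166 ]
yellow (array([304.61111111, 185.33333333]), 18) (array([290.14285714, 216.57142857]), 14) top@.165 [ 0.5865 -0.1964  0.167 ] tri [ 0.5859 -0.1962  0.1739]
green (array([324.88235294, 188.58823529]), 17) (array([292.8125, 231.6875]), 16) top@.165 [ 0.5795 -0.2607  0.167 ] tri [ 0.5796 -0.2602  0.1735]
white (array([275.65384615, 182.11538462]), 26) (array([285.5, 197.8]), 10) top@.165 [ 0.5919 -0.1045  0.167 ] tri [ 0.5908 -0.1047  0.1734]
corner [0.73299809 0.34842276 0.12      ] [0.74046228 0.35112016 0.11058495]
BR [0.6705 0.0406 0.12  ]
FL [0.4741 0.2066 0.12  ]
pad [0.5067 0.0988 0.151 ]
edge [0.5414 0.1178 0.194 ]
plank [ 0.58818334 -0.18377752  0.12      ]
lidrect [[0.6422 0.2371 0.194 ]
 [0.6777 0.0375 0.194 ]
 [0.5513 0.0139 0.194 ]
 [0.5167 0.2102 0.194 ]]
[[0.056, -0.998, -0.003], [-0.977, -0.054, -0.206], [0.205, 0.015, -0.979]]
```

View pics/c.png

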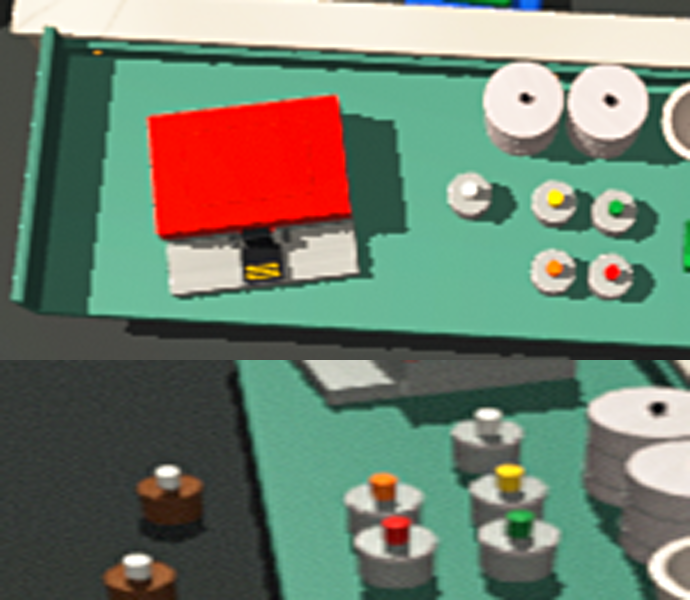

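```bash
python3 - <<'E'
from h import *
from scipy.spatial.transform import Rotation as R
o=readout.get_obs();print(o["t"],o["tool_pos"],o["opening"],o["contact_force"]);print(np.round(R.from_rotvec(o["tool_rot"]).as_matrix(),3))
print("rib",ray("top",(207.5,210),.151))
E
```

```text
1.65 [ 0.19944719 -0.59230077  0.23131954] 0.08524962599996029 [-0.3183255  -1.26007652  0.09286353]
[[ 0.319 -0.948 -0.   ]
 [-0.948 -0.319 -0.   ]
 [ 0.     0.    -1.   ]]
rib [0.49345132 0.10561945 0.151     ]
```

Emit:
{"op": "step_arm", "data": {
  "moves": [
    [[0, 0, 3.5, 0], [0, 0, 3.5, 0], [1.4, 3.5, 0, 0], [1.4, 3.5, 0, 0], [1.4, 3.5, 0, 0], [1.4, 3.5, 0, 0], [1.4, 3.5, 0, 0], [1.4, 3.5, 0, 0], [1.4, 3.5, 0, 0], [1.4, 3.5, 0, 0]]
  ],
  "grip": 1
}}

```text
t: 2.48
tool_pos: [0.3117, -0.3106, 0.3014]
tool_rot: [2.551, -1.834, 0.001]
contact_force: [0.7, -0.1, -0.3]
opening: 0.0002
```

Emit:
{"op": "step_arm", "data": {
  "moves": [
    [[1.5, 3.5, 0, -0.07], [1.5, 3.5, 0, -0.07], [1.5, 3.5, 0, 0], [1.5, 3.5, 0, 0], [1.5, 3.5, 0, 0], [1.5, 3.5, 0, 0], [1.5, 3.5, 0, 0], [1.5, 3.5, 0, 0], [1.5, 3.5, 0, 0], [1.5, 3.5, 0, 0]]
  ]
}}

```text
t: 3.32
tool_pos: [0.4618, 0.0397, 0.3017]
tool_rot: [-2.417, 2.006, -0.002]
contact_force: [0.3, -0.9, 0.7]
opening: 0.0003
```

Emit:
{"op": "step_arm", "data": {
  "moves": [
    [[1.5, 3.3, -1, 0], [1.4, 3.3, -2, 0], [0, 0, -3, 0], [0, 0, -3, 0], [0, 0, -2, 0], [0, 0, 0, 0], [0, 0, 0, 0]]
  ]
}}

```text
t: 3.9
tool_pos: [0.4897, 0.1037, 0.1904]
tool_rot: [2.416, -2.006, -0.003]
contact_force: [-0.2, 0.4, 0.5]
opening: 0.0004
```

Emit:
{"op": "step_arm", "data": {
  "moves": [
    [[0, 0.1, -1.5, 0], [0, 0, -1.5, 0], [0, 0, -0.8, 0], [0, 0, -0.5, 0], [0, 0, -0.5, 0], [0, 0, 0, 0]]
  ]
}}

```text
t: 4.4
tool_pos: [0.491, 0.1045, 0.1441]
tool_rot: [-2.416, 2.007, -0.002]
contact_force: [-2.3, -0.8, 3.3]
opening: -0.0001
```

Contact at 3.3 N. Pressing slightly more, then withdrawing up and forward.

Emit:
{"op": "step_arm", "data": {
  "moves": [
    [[0, 0, -0.2, 0], [0, 0, 0, 0], [0, 0, 0, 0], [-1.5, 0, 2, 0], [-2, 0, 3, 0], [-2, 0, 3.5, 0], [0, -3, 3.5, 0], [0, -3.5, 2, 0]]
  ],
  "grip": 0.3
}}

```text
t: 5.07
tool_pos: [0.4359, 0.0435, 0.2824]
tool_rot: [-2.418, 1.998, -0.008]
contact_force: [1.0, -0.9, 0.2]
opening: 0.0597
```

Emit:
{"op": "step_arm", "data": {
  "moves": [
    [[1, -3.5, 0, 0], [1, -3.5, 0, 0], [1, -3.5, 0, 0], [1, -3.5, 0, 0], [0, -3.5, 0, 0]]
  ]
}}

```text
t: 5.48
tool_pos: [0.4764, -0.1344, 0.2784]
tool_rot: [-2.416, 2.006, -0.003]
contact_force: [-0.6, 1.5, 0.2]
opening: 0.06
```

```bash
python3 - <<'E'
from h import *
im=look();cv2.imwrite("pics/d.png",np.hstack([cv2.resize(im[110:250,120:350],None,fx=2,fy=2),cv2.resize(look("side")[120:260,200:350],None,fx=2,fy=2)]))
E
```

```text
(no output)
```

View pics/d.png

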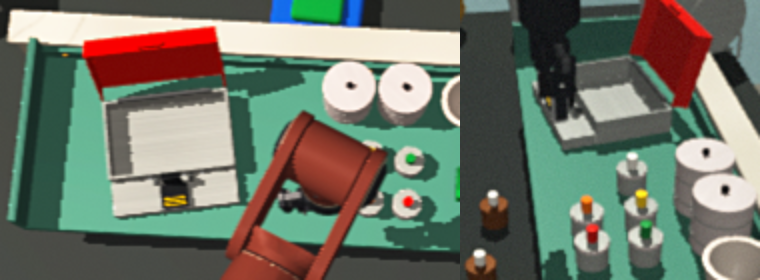

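Emit:
{"op": "step_arm", "data": {
  "moves": [
    [[3.8, 1, 0, 0], [3.8, 1, 0, 0], [3.8, 1, 0, 0], [0, 0, -3, 0], [0, 0, -3, 0], [0, 0, -2.5, 0], [0, 0, 0, 0]]
  ],
  "grip": 0.58
}}

```text
t: 6.17
tool_pos: [0.5862, -0.1003, 0.186]
tool_rot: [2.415, -2.003, -0.017]
contact_force: [-1.1, 0.1, -1.8]
opening: 0.0358
```

```bash
python3 - <<'E'
from h import *
o=readout.get_obs();im=look("wrist");cv2.imwrite("pics/e.png",im)
print(o["tool_pos"],o["opening"])
p=o["tool_pos"];print(proj("wrist",[.591,-.105,.177]),proj("wrist",[p[0],p[1],.177]))
sd=look("side");t=look("top")
for th,cs in dict(red=((324,212),(266,238)),orange=((305,209),(263,222)),yellow=((305,187),(290,218)),green=((325,190),(293,237)),white=((277,184),(286,202))).items():
    print(th,blob(t,cs[0],8,th),blob(sd,cs[1],8,th))
E
```

```text
[ 0.5861787  -0.10031963  0.1859944 ] 0.03583965268089322
[289.43813154 249.8097019 ] [279.85241116 255.88277007]
red (array([323.57142857, 210.38095238]), 21) (array([265.79545455, 236.63636364]), 44)
orange (array([304.23809524, 209.04761905]), 21) (array([263.        , 221.82926829]), 41)
yellow None (array([290.2, 220.3]), 10)
green (array([325., 189.]), 1) None
white (array([270.55555556, 185.77777778]), 9) (array([290., 201.]), 1)
```

View pics/e.png

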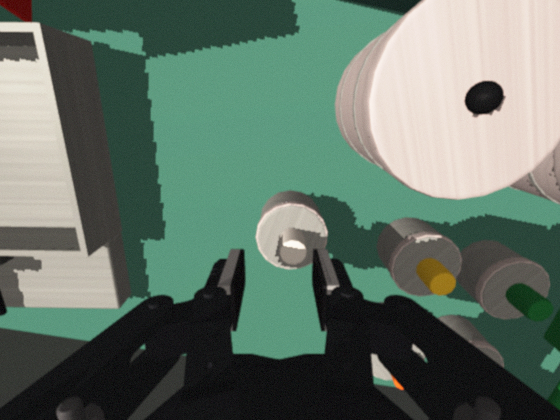

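Emit:
{"op": "step_arm", "data": {
  "moves": [
    [[0, -0.2, 0, 0], [0, 0, 0, 0]]
  ]
}}

```text
t: 6.48
tool_pos: [0.5908, -0.105, 0.196]
tool_rot: [-2.415, 2.006, -0.007]
contact_force: [-0.2, 0.1, -0.9]
opening: 0.0358
```

Emit:
{"op": "step_arm", "data": {
  "moves": [
    [[0, 0, -1.8, 0], [0, 0, -1.2, 0], [0, 0, -0.6, 0], [0, 0, 0, 0], [0, 0, 0, 0]]
  ]
}}

```text
t: 6.9
tool_pos: [0.5895, -0.1045, 0.1572]
tool_rot: [-2.417, 2.007, -0.0]
contact_force: [-0.4, 0.4, -0.2]
opening: 0.0358
```

Emit:
{"op": "step_arm", "data": {
  "moves": [
    [[0, 0, 0, 0], [0, 0, 0, 0], [0, 0, 0, 0], [0, 0, 0, 0]]
  ],
  "grip": 1,
  "squeeze": 25
}}

```text
t: 7.23
tool_pos: [0.5897, -0.1046, 0.1575]
tool_rot: [-2.417, 2.007, -0.001]
contact_force: [0.8, -0.6, 1.4]
opening: 0.0147
```

Emit:
{"op": "step_arm", "data": {
  "moves": [
    [[0, 0, 2, 0], [0, 0, 3.5, 0], [0, 0, 3.5, 0], [0.3, 3.7, 0, 0], [0.3, 3.7, 0, 0], [0.3, 3.7, 0, 0], [0.3, 3.7, 0, 0], [0.3, 3.7, 0, 0], [0.3, 3.7, 0, 0], [0.3, 3.7, 0, 0]]
  ]
}}

```text
t: 8.07
tool_pos: [0.61, 0.1565, 0.2465]
tool_rot: [2.417, -2.007, -0.001]
contact_force: [0.2, 0.1, -0.7]
opening: 0.0146
```

Emit:
{"op": "step_arm", "data": {
  "moves": [
    [[0.5, 3.5, 0, 0], [0, 0, 0, 0], [0, 0, 0, 0], [0, 0, 0, 0]]
  ]
}}

```text
t: 8.4
tool_pos: [0.6151, 0.1895, 0.2464]
tool_rot: [2.417, -2.006, -0.001]
contact_force: [-0.4, 0.3, -1.1]
opening: 0.0147
```

```bash
python3 - <<'E'
from h import *
o=readout.get_obs();im=look("wrist");print(o["tool_pos"],o["opening"])
def bx(x,y,z):
    c,s=np.cos(.18),np.sin(.18);return [.5714+c*x-s*y,.1189+s*x+c*y,.12+z]
for p in[(-32,96),(88,96),(88,-96),(-32,-96),(-92,100),(-92,-100)]:
    h=42 if p[0]>-40 else 20
    u=proj("wrist",bx(p[0]/1e3,p[1]/1e3,h/1e3));cv2.circle(im,tuple(int(v) for v in u),4,(255,0,255),-1)
cv2.imwrite("pics/f.png",im)
E
```

```text
[0.61514932 0.18950645 0.24637145] 0.014674374840398947
```

View pics/f.png

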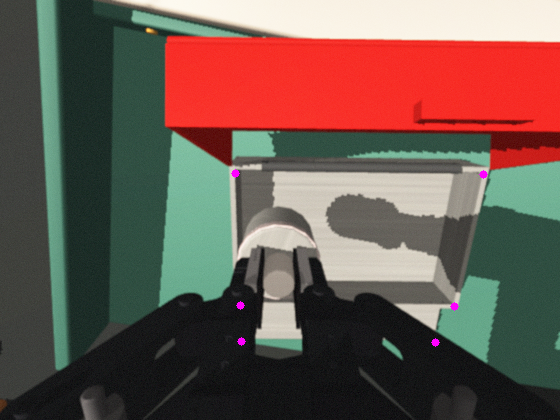

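Emit:
{"op": "step_arm", "data": {
  "moves": [
    [[0, 0, -3, 0], [0, 0, -3, 0], [0, 0, -1.3, 0], [0, 0, -0.6, 0], [0, 0, -0.4, 0], [0, 0, 0, 0], [0, 0, 0, 0]]
  ]
}}

```text
t: 9.03
tool_pos: [0.6164, 0.1894, 0.1657]
tool_rot: [-2.415, 2.006, -0.003]
contact_force: [0.5, -0.2, -0.9]
opening: 0.0153
```

Emit:
{"op": "step_arm", "data": {
  "moves": [
    [[0, 0, 0, 0], [0, 0, 0, 0], [0, 0, 0, 0], [0, 0, 2, 0], [0, 0, 3.5, 0], [0, -1, 3.5, 0], [-1, -3.5, 0, 0], [-1, -3.5, 0, 0], [-1, -3.5, 0, 0], [-1, -3.5, 0, 0]]
  ],
  "grip": 0.58
}}

```text
t: 9.87
tool_pos: [0.5751, 0.0385, 0.255]
tool_rot: [-2.417, 2.005, -0.002]
contact_force: [0.5, -1.2, 0.1]
opening: 0.0354
```

Emit:
{"op": "step_arm", "data": {
  "moves": [
    [[0.2, -3.7, 0, 0], [0.2, -3.7, 0, 0], [0.2, -3.7, 0, 0], [0.2, -3.7, 0, 0], [0.1, -3.7, 0, 0], [0.1, -3.7, 0, 0], [0, -1.3, -2, 0], [0, 0, -2, 0], [0, 0, 0, 0], [0, 0, 0, 0]]
  ]
}}

```text
t: 10.7
tool_pos: [0.5848, -0.1951, 0.2129]
tool_rot: [2.416, -2.007, -0.004]
contact_force: [-1.4, 0.2, -0.6]
opening: 0.036
```

```bash
cat >> h.py <<'E'
def wk(kinds):
    im=look("wrist");o=readout.get_obs();print(np.round(o["tool_pos"],4),o["t"])
    for k in kinds:
        b=blob(im,(280,210),290,k)
        if b: print(k,b[1],np.round(b[0]),np.round(ray("wrist",b[0],.172),4))
    return im
def tops():
    im=look("top");sd=look("side")
    for k,c,s in[("red",(324,210),(266,236)),("orange",(304,209),(263,222)),("yellow",(305,185),(290,217)),("green",(325,189),(293,232))]:
        a=blob(im,c,9,k);b=blob(sd,s,9,k);print(k,a and np.round(a[0],1),b and np.round(b[0],1))
    return im,sd
E
python3 -c "
from h import *
wk(['yellow','green','orange','red']);tops()"
```

```text
[ 0.5856 -0.1951  0.2145] 10.75
yellow 224 [279. 234.] [ 0.585  -0.1942  0.172 ]
green 1080 [445. 299.] [ 0.5573 -0.3217  0.172 ]
orange 564 [267. 322.] [ 0.5143 -0.1982  0.172 ]
red [323.8 210.2] [265.8 236.1]
orange None [263. 222.]
yellow [304.4 185.6] [290.  216.2]
green [325. 189.] None
```

Emit:
{"op": "step_arm", "data": {
  "moves": [
    [[0, 0, -2.5, 0], [0, 0, -2, 0], [0, 0, -0.8, 0], [0, 0, -0.4, 0], [0, 0, 0, 0], [0, 0, 0, 0]]
  ]
}}

```text
t: 11.35
tool_pos: [0.5863, -0.1955, 0.1586]
tool_rot: [-2.417, 2.006, -0.003]
contact_force: [0.2, 0.8, 1.2]
opening: 0.0356
```

Emit:
{"op": "step_arm", "data": {
  "moves": [
    [[0, 0, 0, 0], [0, 0, 0, 0], [0, 0, 0, 0], [0, 0, 0, 0]]
  ],
  "grip": 1
}}

```text
t: 11.68
tool_pos: [0.5862, -0.1958, 0.1585]
tool_rot: [-2.416, 2.007, -0.004]
contact_force: [-0.0, -0.4, 3.3]
opening: 0.0147
```

Emit:
{"op": "step_arm", "data": {
  "moves": [
    [[0, 0, 2, 0], [0, 0, 3.5, 0], [0, 0, 3.5, 0], [0.5, 3.7, 0, 0], [0.5, 3.7, 0, 0], [0.5, 3.7, 0, 0], [0.5, 3.7, 0, 0], [0.5, 3.7, 0, 0], [0.5, 3.7, 0, 0], [0.5, 3.7, 0, 0]]
  ]
}}

```text
t: 12.52
tool_pos: [0.6202, 0.0653, 0.2468]
tool_rot: [2.417, -2.007, -0.0]
contact_force: [0.8, 0.1, -1.1]
opening: 0.0145
```

Emit:
{"op": "step_arm", "data": {
  "moves": [
    [[0.5, 3.5, 0, 0], [0.2, 3, 0, 0], [0, 0, 0, 0], [0, 0, 0, 0], [0, 0, 0, 0]]
  ]
}}

```text
t: 12.93
tool_pos: [0.6272, 0.1282, 0.2466]
tool_rot: [2.416, -2.006, -0.0]
contact_force: [0.8, 0.6, 0.1]
opening: 0.0147
```

Emit:
{"op": "step_arm", "data": {
  "moves": [
    [[0, 0, -3, 0], [0, 0, -3, 0], [0, 0, -1.3, 0], [0, 0, -0.6, 0], [0, 0, -0.4, 0], [0, 0, 0, 0], [0, 0, 0, 0]]
  ]
}}

```text
t: 13.52
tool_pos: [0.6284, 0.1283, 0.1657]
tool_rot: [-2.415, 2.006, -0.003]
contact_force: [0.4, -0.1, 0.3]
opening: 0.0146
```

Emit:
{"op": "step_arm", "data": {
  "moves": [
    [[0, 0, 0, 0], [0, 0, 0, 0], [0, 0, 0, 0], [0, 0, 2, 0], [0, 0, 3.5, 0], [0, 0, 3.5, 0], [-1.5, -3.6, 0, 0], [-1.5, -3.6, 0, 0], [-1.5, -3.6, 0, 0], [-1.5, -3.6, 0, 0]]
  ],
  "grip": 0.58
}}

```text
t: 14.35
tool_pos: [0.5669, -0.0165, 0.255]
tool_rot: [-2.418, 2.005, -0.003]
contact_force: [1.0, -0.7, 0.0]
opening: 0.0357
```

Emit:
{"op": "step_arm", "data": {
  "moves": [
    [[-1.5, -3.7, 0, 0], [-1.5, -3.7, 0, 0], [-1.5, -3.7, 0, 0], [-1, -3.7, 0, 0], [0, -3.3, -2, 0], [0, 0, -2, 0], [0, 0, 0, 0], [0, 0, 0, 0]]
  ]
}}

```text
t: 15.02
tool_pos: [0.5118, -0.1961, 0.2131]
tool_rot: [2.416, -2.007, -0.004]
contact_force: [-0.3, 0.7, 0.3]
opening: 0.0357
```

```bash
python3 -c "
from h import *
wk(['orange','red']);im,sd=tops()
cv2.imwrite('pics/g.png',np.hstack([cv2.resize(im[110:250,120:350],None,fx=2,fy=2),cv2.resize(sd[120:260,200:350],None,fx=2,fy=2)]))"
```

```text
[ 0.5126 -0.196   0.2146] 15.0667
orange 543 [284. 233.] [ 0.5133 -0.198   0.172 ]
red 601 [370. 250.] [ 0.5123 -0.2579  0.172 ]
red [319.5 210.7] [265.6 236.7]
orange [304. 210.] [263.1 222. ]
yellow None None
green None [292.8 231.5]
```

View pics/g.png

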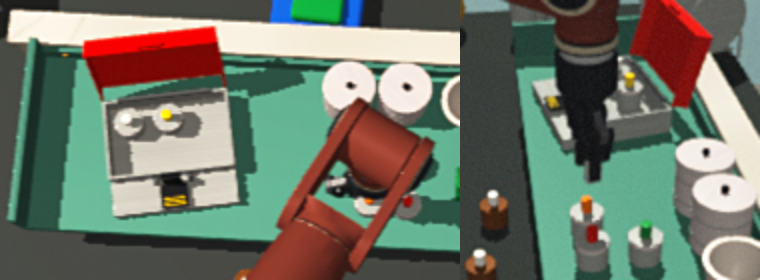

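Emit:
{"op": "step_arm", "data": {
  "moves": [
    [[0, -0.2, -2.5, 0], [0, 0, -2, 0], [0, 0, -0.8, 0], [0, 0, -0.3, 0], [0, 0, 0, 0], [0, 0, 0, 0]]
  ]
}}

```text
t: 15.67
tool_pos: [0.5133, -0.1985, 0.1595]
tool_rot: [-2.417, 2.006, -0.003]
contact_force: [-0.9, 0.5, 0.2]
opening: 0.0359
```

Emit:
{"op": "step_arm", "data": {
  "moves": [
    [[0, 0, 0, 0], [0, 0, 0, 0], [0, 0, 0, 0], [0, 0, 0, 0]]
  ],
  "grip": 1
}}

```text
t: 16.0
tool_pos: [0.5133, -0.1989, 0.1595]
tool_rot: [-2.416, 2.007, -0.004]
contact_force: [0.5, -0.0, 5.0]
opening: 0.0149
```

Emit:
{"op": "step_arm", "data": {
  "moves": [
    [[0, 0, 2, 0], [0, 0, 3.5, 0], [0, 0, 3.5, 0], [1.6, 3.3, 0, 0], [1.6, 3.3, 0, 0], [1.6, 3.3, 0, 0], [1.6, 3.3, 0, 0], [1.6, 3.3, 0, 0], [1.6, 3.3, 0, 0], [1.6, 3.3, 0, 0]]
  ]
}}

```text
t: 16.83
tool_pos: [0.6247, 0.0343, 0.2476]
tool_rot: [2.417, -2.007, -0.001]
contact_force: [0.5, 0.3, -0.1]
opening: 0.0148
```

Emit:
{"op": "step_arm", "data": {
  "moves": [
    [[1.3, 3.3, 0, 0], [0.1, 0.2, 0, 0], [0, 0, 0, 0], [0, 0, 0, 0], [0, 0, 0, 0]]
  ]
}}

```text
t: 17.25
tool_pos: [0.6381, 0.0664, 0.2477]
tool_rot: [2.415, -2.008, -0.0]
contact_force: [0.2, -0.5, -0.4]
opening: 0.0146
```

Emit:
{"op": "step_arm", "data": {
  "moves": [
    [[0, 0, -3, 0], [0, 0, -3, 0], [0, 0, -1.3, 0], [0, 0, -0.6, 0], [0, 0, -0.3, 0], [0, 0, 0, 0], [0, 0, 0, 0]]
  ]
}}

```text
t: 17.83
tool_pos: [0.6394, 0.0673, 0.1678]
tool_rot: [-2.415, 2.006, -0.003]
contact_force: [0.3, -0.7, -0.8]
opening: 0.0148
```

Emit:
{"op": "step_arm", "data": {
  "moves": [
    [[0, 0, 0, 0], [0, 0, 0, 0], [0, 0, 0, 0], [0, 0, 2, 0], [0, 0, 3.5, 0], [0, 0, 3.5, 0], [-1.5, -3.6, 0, 0], [-1.5, -3.6, 0, 0], [-1.5, -3.6, 0, 0], [-1.5, -3.6, 0, 0]]
  ],
  "grip": 0.58
}}

```text
t: 18.67
tool_pos: [0.578, -0.0775, 0.257]
tool_rot: [-2.418, 2.005, -0.003]
contact_force: [0.5, -0.6, 0.1]
opening: 0.0357
```

Emit:
{"op": "step_arm", "data": {
  "moves": [
    [[-1.5, -3.6, 0, 0], [-1.5, -3.6, 0, 0], [-1.5, -3.6, 0, 0], [-1.5, -3.6, 0, 0], [-0.7, -3.6, -2, 0], [0, 0, -2, 0], [0, 0, 0, 0], [0, 0, 0, 0]]
  ]
}}

```text
t: 19.33
tool_pos: [0.5108, -0.256, 0.2151]
tool_rot: [-2.416, 2.008, 0.004]
contact_force: [0.3, 0.2, 0.1]
opening: 0.0357
```

```bash
python3 -c "
from h import *
wk(['red','green']);im,sd=tops();cv2.imwrite('pics/h.png',im)"
```

```text
[ 0.5117 -0.2559  0.2166] 19.3833
red 522 [285. 233.] [ 0.5122 -0.2584  0.172 ]
green 4414 [425. 189.] [ 0.5592 -0.3422  0.172 ]
red [323.4 210.8] [265.9 236.6]
orange None None
yellow None None
green None [292.6 231.5]
```

Emit:
{"op": "step_arm", "data": {
  "moves": [
    [[0, -0.3, -2.5, 0], [0, 0, -2, 0], [0, 0, -0.9, 0], [0, 0, -0.4, 0], [0, 0, 0, 0], [0, 0, 0, 0]]
  ]
}}

```text
t: 19.98
tool_pos: [0.5123, -0.2593, 0.1594]
tool_rot: [-2.418, 2.006, -0.003]
contact_force: [0.7, -0.5, 0.2]
opening: 0.0356
```

Emit:
{"op": "step_arm", "data": {
  "moves": [
    [[0, 0, 0, 0], [0, 0, 0, 0], [0, 0, 0, 0], [0, 0, 0, 0]]
  ],
  "grip": 1
}}

```text
t: 20.32
tool_pos: [0.5123, -0.2599, 0.1597]
tool_rot: [-2.417, 2.007, -0.005]
contact_force: [0.2, 0.7, 4.3]
opening: 0.0148
```

Emit:
{"op": "step_arm", "data": {
  "moves": [
    [[0, 0, 2, 0], [0, 0, 3.5, 0], [0, 0, 3.5, 0], [0.8, 3.5, 0, 0], [0.8, 3.5, 0, 0], [0.8, 3.5, 0, 0], [0.8, 3.5, 0, 0], [0.8, 3.5, 0, 0], [0.8, 3.5, 0, 0], [0.8, 3.5, 0, 0]]
  ]
}}

```text
t: 21.15
tool_pos: [0.5673, -0.0126, 0.2478]
tool_rot: [2.417, -2.007, -0.0]
contact_force: [0.5, -0.2, -0.7]
opening: 0.0149
```

Emit:
{"op": "step_arm", "data": {
  "moves": [
    [[0.8, 3.5, 0, 0], [0.7, 3.7, 0, 0], [0, 0, 0, 0], [0, 0, 0, 0], [0, 0, 0, 0]]
  ]
}}

```text
t: 21.57
tool_pos: [0.5822, 0.0574, 0.2476]
tool_rot: [2.417, -2.006, -0.001]
contact_force: [-0.2, -0.5, -0.1]
opening: 0.0149
```

```bash
python3 -c "
from h import *
wk(['yellow','orange'])"
```

```text
[0.5822 0.0569 0.2477] 21.6167
yellow 340 [192. 141.] [0.6273 0.1303 0.172 ]
orange 396 [281. 144.] [0.6375 0.0668 0.172 ]
```

Emit:
{"op": "step_arm", "data": {
  "moves": [
    [[0, 0, -3, 0], [0, 0, -3, 0], [0, 0, -1.3, 0], [0, 0, -0.6, 0], [0, 0, -0.3, 0], [0, 0, 0, 0], [0, 0, 0, 0]]
  ]
}}

```text
t: 22.2
tool_pos: [0.5835, 0.0573, 0.1678]
tool_rot: [-2.415, 2.007, -0.003]
contact_force: [0.0, -1.3, -0.1]
opening: 0.0146
```

Emit:
{"op": "step_arm", "data": {
  "moves": [
    [[0, 0, 0, 0], [0, 0, 0, 0], [0, 0, 0, 0], [0, 0, 2, 0], [0, 0, 3.5, 0], [0, 0, 3.5, 0], [0, -3.6, 0, 0], [0, -3.6, 0, 0], [0, -3.6, 0, 0], [0, -3.6, 0, 0]]
  ],
  "grip": 0.58
}}

```text
t: 23.03
tool_pos: [0.5826, -0.0876, 0.2572]
tool_rot: [-2.417, 2.005, -0.003]
contact_force: [0.7, -0.4, 0.1]
opening: 0.0358
```

Emit:
{"op": "step_arm", "data": {
  "moves": [
    [[0, -3.5, 0, 0], [0, -3.5, 0, 0], [0, -3.5, 0, 0], [0, -3.5, 0, 0], [-0.1, -3.3, -2, 0], [0, 0, -2, 0], [0, 0, 0, 0], [0, 0, 0, 0]]
  ]
}}

```text
t: 23.7
tool_pos: [0.5807, -0.2589, 0.2148]
tool_rot: [2.416, -2.007, -0.005]
contact_force: [0.5, -0.3, 0.2]
opening: 0.036
```

```bash
python3 -c "
from h import *
im=wk(['red'])
b=blob(im,(280,230),60,'green');print(b,ray('wrist',b[0],.172))
tops()"
```

```text
[ 0.5816 -0.2588  0.2165] 23.75
(array([279.82291667, 235.31597222]), 288) [ 0.57951561 -0.25851761  0.172     ]
red [325.3 207.3] None
orange None None
yellow None None
green [324.6 188.6] [292.7 231.5]
```

Emit:
{"op": "step_arm", "data": {
  "moves": [
    [[-0.1, 0, -2.5, 0], [0, -0.1, -2, 0], [0, 0, -0.9, 0], [0, 0, -0.4, 0], [0, 0, 0, 0], [0, 0, 0, 0]]
  ]
}}

```text
t: 24.35
tool_pos: [0.5812, -0.2603, 0.1595]
tool_rot: [-2.417, 2.006, -0.003]
contact_force: [0.7, 0.2, 0.5]
opening: 0.0357
```

Emit:
{"op": "step_arm", "data": {
  "moves": [
    [[0, 0, 0, 0], [0, 0, 0, 0], [0, 0, 0, 0], [0, 0, 0, 0]]
  ],
  "grip": 1
}}

```text
t: 24.68
tool_pos: [0.5813, -0.2608, 0.1597]
tool_rot: [-2.416, 2.007, -0.004]
contact_force: [0.2, 0.4, 3.8]
opening: 0.0146
```

Emit:
{"op": "step_arm", "data": {
  "moves": [
    [[0, 0, 2, 0], [0, 0, 3.5, 0], [0, 0, 3.5, 0], [-0.1, 3.7, 0, 0], [-0.1, 3.7, 0, 0], [-0.1, 3.7, 0, 0], [-0.1, 3.7, 0, 0], [-0.2, 3.7, 0, 0], [-0.2, 3.7, 0, 0], [-0.2, 3.7, 0, 0]]
  ]
}}

```text
t: 25.52
tool_pos: [0.5699, 0.0003, 0.2479]
tool_rot: [2.417, -2.007, -0.0]
contact_force: [-0.5, 0.6, -0.6]
opening: 0.0146
```

Emit:
{"op": "step_arm", "data": {
  "moves": [
    [[-0.2, 3.7, 0, 0], [-0.2, 3.7, 0, 0], [-0.2, 3.7, 0, 0], [-0.2, 3.7, 0, 0], [-0.2, 3.2, 0, 0], [0, 0, 0, 0], [0, 0, 0, 0], [0, 0, 0, 0]]
  ]
}}

```text
t: 26.18
tool_pos: [0.5603, 0.1783, 0.2477]
tool_rot: [2.417, -2.006, 0.0]
contact_force: [0.1, -0.8, -0.5]
opening: 0.0149
```

```bash
python3 -c "
from h import *
cv2.imwrite('pics/i.png',wk(['yellow','orange']))"
```

```text
[0.5605 0.1778 0.2478] 26.2333
yellow 446 [366. 142.] [0.6282 0.1276 0.172 ]
orange 632 [451. 145.] [0.6376 0.0667 0.172 ]
```

View pics/i.png

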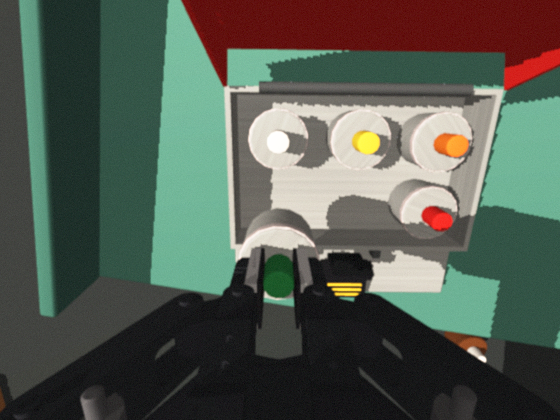

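Emit:
{"op": "step_arm", "data": {
  "moves": [
    [[0, 0.1, -3, 0], [0, 0, -3, 0], [0, 0, -1.3, 0], [0, 0, -0.6, 0], [0, 0, -0.3, 0], [0, 0, 0, 0], [0, 0, 0, 0]]
  ]
}}

```text
t: 26.82
tool_pos: [0.5615, 0.1796, 0.1678]
tool_rot: [-2.415, 2.006, -0.003]
contact_force: [0.3, 0.1, -0.4]
opening: 0.015
```

Emit:
{"op": "step_arm", "data": {
  "moves": [
    [[0, 0, 0, 0], [0, 0, 0, 0], [0, 0, 0, 0], [0, 0, 2, 0], [0, 0, 3.5, 0], [0, 0, 3.5, 0], [0, 0, 3.5, 0], [0, 0, 3.7, 0], [0, 0, 0, 0]]
  ],
  "grip": 0.58
}}

```text
t: 27.57
tool_pos: [0.5634, 0.1804, 0.339]
tool_rot: [-2.408, 1.999, -0.016]
contact_force: [0.8, 0.2, 1.8]
opening: 0.0362
```

```bash
python3 - <<'E'
from h import *
im=wk(['yellow','orange','red']);t,s=look("top"),look("side")
b=cv2.resize(s[110:270,190:350],None,fx=2.5,fy=2.5)
cv2.imwrite("pics/j.png",np.hstack([cv2.resize(im,(400,400)),b]))
E
```

```text
[0.5626 0.1802 0.3352] 27.6167
yellow 210 [341. 139.] [0.6267 0.1291 0.172 ]
orange 1304 [ 21. 358.] [0.2864 0.4644 0.172 ]
red 24526 [381.  37.] [0.7227 0.1159 0.172 ]
```

View pics/j.png

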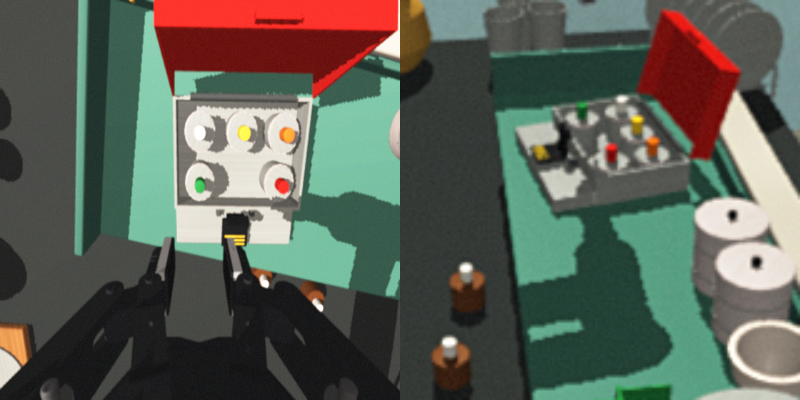

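All five pots stand in the box. Next, reach over and behind the lid.

Emit:
{"op": "step_arm", "data": {
  "moves": [
    [[3.2, -0.5, 0, 0], [3.2, -0.5, 0, 0], [3.2, -0.5, 0, 0], [3.2, -0.5, 0, 0], [3.2, -0.5, 0, 0], [3.1, -0.3, 0, 0], [0, 0, -2, 0], [0, 0, -2, 0], [0, 0, 0, 0], [0, 0, 0, 0]]
  ],
  "grip": 1
}}

```text
t: 28.55
tool_pos: [0.75, 0.1515, 0.2834]
tool_rot: [2.413, -2.004, -0.008]
contact_force: [-0.1, -0.2, 0.4]
opening: -0.0001
```

Emit:
{"op": "step_arm", "data": {
  "moves": [
    [[0, 0, -2.1, 0], [0, 0, 0, 0], [-1.8, -0.3, 0.4, 0], [-1.8, -0.3, 0.4, 0], [-1.7, -0.3, 0.4, 0], [-2, -0.4, 0.2, 0], [-2, -0.4, 0.1, 0], [0, 0, 0, 0]]
  ]
}}

```text
t: 29.22
tool_pos: [0.6564, 0.1347, 0.2847]
tool_rot: [-2.416, 2.006, -0.002]
contact_force: [1.7, -0.4, 1.2]
opening: -0.0005
```

Emit:
{"op": "step_arm", "data": {
  "moves": [
    [[-2.1, -0.4, -0.6, 0], [-2.1, -0.4, -0.7, 0], [-1.7, -0.3, -1.5, 0], [-1.7, -0.3, -1.5, 0], [0, 0, 0, 0], [0, 0, 0, 0]]
  ]
}}

```text
t: 29.72
tool_pos: [0.5823, 0.1208, 0.2393]
tool_rot: [-2.417, 2.007, 0.0]
contact_force: [0.6, 0.5, 1.6]
opening: 0.0
```

```bash
python3 - <<'E'
from h import *
s=look("side");t=look("top")
print(readout.get_obs()["tool_pos"])
cv2.imwrite("pics/k.png",np.hstack([cv2.resize(s[110:250,190:330],(420,420)),cv2.resize(t[100:240,130:270],(420,420))])[:, :800])
E
```

```text
[0.58406128 0.1209658  0.24109439]
```

View pics/k.png

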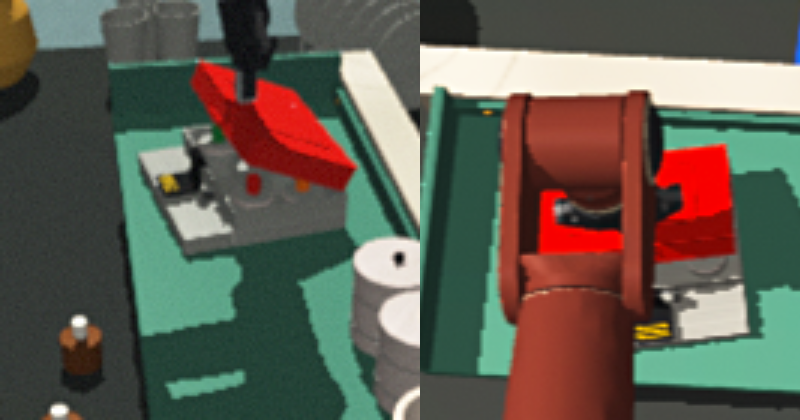

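Emit:
{"op": "step_arm", "data": {
  "moves": [
    [[-0.9, -0.2, -1.5, 0], [-0.8, -0.1, -1.5, 0], [-0.5, -0.1, -1, 0], [0, 0, -0.5, 0], [0, 0, 0, 0], [0, 0, 0, 0]]
  ]
}}

```text
t: 30.32
tool_pos: [0.5608, 0.1167, 0.1943]
tool_rot: [2.417, -2.007, -0.001]
contact_force: [-0.0, 0.4, 1.1]
opening: -0.0003
```

Emit:
{"op": "step_arm", "data": {
  "moves": [
    [[0, 0, -0.3, 0], [0, 0, -0.2, 0], [0, 0, 0, 0], [0, 0, 0, 0]]
  ]
}}

```text
t: 30.65
tool_pos: [0.5612, 0.1167, 0.1917]
tool_rot: [-2.416, 2.006, -0.002]
contact_force: [-5.0, -0.2, 8.3]
opening: 0.0003
```

Emit:
{"op": "step_arm", "data": {
  "moves": [
    [[0, 0, -0.2, 0], [0, 0, 0, 0], [0, 0, 0, 0]]
  ]
}}

```text
t: 30.9
tool_pos: [0.5611, 0.1167, 0.191]
tool_rot: [-2.417, 2.006, -0.002]
contact_force: [-8.3, -1.7, 13.7]
opening: 0.0005
```

Emit:
{"op": "step_arm", "data": {
  "moves": [
    [[0, 0, -0.1, 0], [0, 0, -0.1, 0], [0, 0, 0, 0]]
  ]
}}

```text
t: 31.15
tool_pos: [0.5609, 0.1167, 0.1901]
tool_rot: [-2.417, 2.007, -0.001]
contact_force: [-11.3, -2.0, 19.9]
opening: 0.0001
```

Emit:
{"op": "step_arm", "data": {
  "moves": [
    [[0, 0, 2, 0], [0, 0, 3.5, 0], [-3.5, 0, 1.5, 0], [-3.5, 0.7, 0, 0], [-3.5, 1, 0, 0], [-2.7, 1, 0, 0], [0, 1, 0, 0], [0, 0, 0, 0]]
  ]
}}

```text
t: 31.82
tool_pos: [0.428, 0.1549, 0.2554]
tool_rot: [-2.418, 2.003, -0.001]
contact_force: [0.4, -0.3, 0.4]
opening: 0.0002
```

```bash
python3 - <<'E'
from h import *
t=look("top");s=look("side");w=look("wrist");o=readout.get_obs();print(o["tool_pos"],o["contact_force"])
for c,th in [("top","corner"),("top","back_right"),("top","front_left"),("top","back_left"),("wrist","corner"),("wrist","front_left"),("wrist","lid_edge"),("wrist","back_right"),("wrist","thumb_pad")]:
    r=nets.pinpoint(c,th);z={"lid_edge":.194,"thumb_pad":.151}.get(th,.12)
    for x in r[:2]: print(c,th,np.round(x["at"]),round(x["confidence"],2),np.round(ray(c,x["at"],z),4))
cv2.imwrite("pics/l.png",np.hstack([cv2.resize(s[110:250,190:330],(400,400)),cv2.resize(w,(400,400))]))
cv2.imwrite("pics/top_l.png",t)
E
```

```text
[0.42930042 0.15352397 0.25518704] [-0.01720186 -0.4542567  -0.36829065]
top corner [143. 139.] 0.98 [0.7276 0.3448 0.12  ]
top back_right [236. 158.] 0.84 [0.6788 0.0323 0.12  ]
top back_right [354. 165.] 0.74 [ 0.6763 -0.3556  0.12  ]
wrist front_left [233. 150.] 0.64 [0.4646 0.2043 0.12  ]
wrist lid_edge [371.  77.] 0.78 [0.5362 0.1158 0.194 ]
wrist thumb_pad [350. 138.] 0.79 [0.4961 0.1083 0.151 ]
```

View pics/l.png

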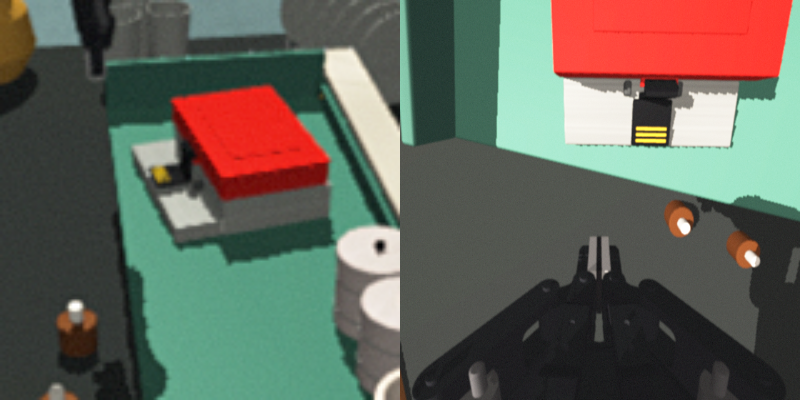

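Emit:
{"op": "step_arm", "data": {
  "moves": [
    [[0, 0, -3.5, 0], [0, 0, -3.5, 0], [0, 0, -3.5, 0], [0, 0, -2, 0], [0, 0, 0, 0], [0, 0, 0, 0]]
  ]
}}

```text
t: 32.92
tool_pos: [0.4277, 0.1535, 0.1292]
tool_rot: [2.415, -2.006, -0.003]
contact_force: [0.7, -0.2, 0.5]
opening: -0.0003
```

Emit:
{"op": "step_arm", "data": {
  "moves": [
    [[1, 0.1, 0, 0], [1, 0.1, 0, 0], [1, 0.1, 0, 0], [0.5, 0, 0, 0], [0.5, 0, 0, 0], [0.5, 0, 0, 0], [0.5, 0, 0, 0], [0.5, 0, 0, 0], [0, 0, 0, 0]]
  ]
}}

```text
t: 33.67
tool_pos: [0.4843, 0.1571, 0.1319]
tool_rot: [-2.416, 2.006, -0.0]
contact_force: [-1.6, 1.1, 1.0]
opening: -0.0002
```

```bash
cat >> h.py <<'E'
def box(cam="top",show=None):
    im=look(cam);o=readout.get_obs();print("tcp",np.round(o["tool_pos"],4),np.round(o["contact_force"],1),round(o["t"],1))
    h=cv2.cvtColor(im,cv2.COLOR_BGR2HSV);m=(((h[...,0]<5)|(h[...,0]>174))&(h[...,1]>220)&(h[...,2]>120)).astype(np.uint8)
    if cam=="top": m[:,260:]=0;m[230:]=0
    cs,_=cv2.findContours(m,cv2.RETR_EXTERNAL,cv2.CHAIN_APPROX_NONE);c=max(cs,key=cv2.contourArea)
    q=np.array([ray(cam,p,.194)[:2] for p in c[:,0]],np.float32)*1000
    r=cv2.minAreaRect(q);print("lid rect c,size,ang",np.round(r[0]),np.round(r[1]),round(r[2],1));print(np.round(cv2.boxPoints(r)).tolist())
    return im
E
python3 -c "
from h import *
im=box();cv2.imwrite('pics/m.png',im)"
```

```text
tcp [0.4843 0.1569 0.1317] [-1.7  0.5  1.5] 33.7
lid rect c,size,ang [616. 119.] [128. 199.] 6.6
[[541.0, 210.0], [564.0, 13.0], [691.0, 27.0], [668.0, 225.0]]
```

Emit:
{"op": "step_arm", "data": {
  "moves": [
    [[0.5, 0, 0, 0], [0.5, 0, 0, 0], [0.5, 0, 0, 0], [0.4, 0, 0, 0], [0, 0, 0, 0]]
  ]
}}

```text
t: 34.13
tool_pos: [0.5028, 0.157, 0.131]
tool_rot: [-2.416, 2.007, 0.0]
contact_force: [-2.8, 0.6, 1.4]
opening: -0.0002
```

```bash
python3 -c "
from h import *
im=box();cv2.imwrite('pics/n.png',im)
g=cv2.imread('pics/a.png');cv2.imwrite('pics/n2.png',cv2.resize(g[115:235,115:375],None,fx=3,fy=3))"
```

```text
tcp [0.5028 0.1568 0.1309] [-2.6  0.1  1.3] 34.2
lid rect c,size,ang [634. 114.] [127. 198.] 3.2
[[565.0, 209.0], [576.0, 12.0], [703.0, 19.0], [692.0, 216.0]]
```

View pics/n2.png

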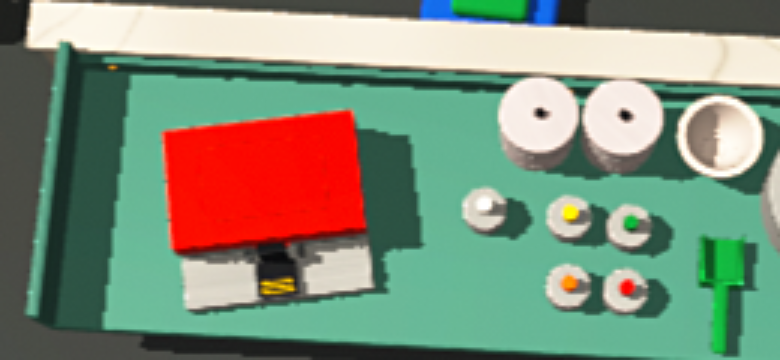

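```bash
python3 - <<'E'
from h import *
g=cv2.imread('pics/a.png')
h=cv2.cvtColor(g,cv2.COLOR_BGR2HSV)
# upstand front-top edge: white->green transition per column ; plank front edge: green->dark
def fit(f,cols,z):
    P=[]
    for u in cols:
        v=f(u)
        if v is not None:P.append(ray("top",(u,v),z)[:2])
    P=np.array(P);k=np.polyfit(P[:,1],P[:,0],1)
    r=P[:,0]-np.polyval(k,P[:,1]);P=P[abs(r)<.004];k=np.polyfit(P[:,1],P[:,0],1)
    print("x=%.4f+%.4f*y"%(k[1],k[0]),len(P),np.std(P[:,0]-np.polyval(k,P[:,1])));return k
def up(u):
    w=(h[115:165,u,1]<60)&(h[115:165,u,2]>150);i=np.where(w)[0];
    j=[a for a in i if a+1 not in i];return 115+j[0]+.5 if j else None
def fr(u):
    w=(h[195:250,u,0]>65)&(h[195:250,u,0]<95)&(h[195:250,u,1]>60)&(h[195:250,u,2]>90);i=np.where(w)[0];return 195+i[-1]+.5 if len(i) else None
fit(up,range(145,280,3),.165);fit(fr,range(160,370,5),.12)
E
```

```text
x=0.7388+-0.0024*y 45 0.0009667707181255188
x=0.4420+-0.0019*y 42 0.0009380642480735628
```

Emit:
{"op": "step_arm", "data": {
  "moves": [
    [[0.5, 0, 0, 0], [0.5, 0, 0, 0], [0.5, 0, 0, 0], [0.3, 0, 0, 0], [0, 0, 0, 0]]
  ]
}}

```text
t: 34.6
tool_pos: [0.5205, 0.1569, 0.1304]
tool_rot: [-2.417, 2.007, 0.001]
contact_force: [-3.5, 2.0, 1.4]
opening: -0.0002
```

```bash
python3 -c "
from h import *
im=box()"
```

```text
tcp [0.5205 0.1568 0.1304] [-3.5  0.4  1.2] 34.6
lid rect c,size,ang [645. 108.] [135. 199.] 0.8
[[576.0, 206.0], [579.0, 8.0], [715.0, 10.0], [712.0, 208.0]]
```

Emit:
{"op": "step_arm", "data": {
  "moves": [
    [[0.5, 0, 0, 0], [0.5, 0, 0, 0], [0.4, 0, 0, 0], [0.3, 0, 0, 0], [0.2, 0, 0, 0], [0, 0, 0, 0]]
  ]
}}

```text
t: 35.15
tool_pos: [0.5346, 0.1568, 0.13]
tool_rot: [2.41, -2.001, -0.016]
contact_force: [-22.2, 0.2, 13.7]
opening: 0.0002
```

```bash
python3 -c "
from h import *
im=box()"
```

```text
tcp [0.5346 0.1568 0.13  ] [-22.4   0.1  14.3] 35.2
lid rect c,size,ang [658. 103.] [199. 133.] 89.3
[[590.0, 5.0], [723.0, 3.0], [726.0, 202.0], [593.0, 204.0]]
```

Emit:
{"op": "step_arm", "data": {
  "moves": [
    [[-1, 0, 0, 0], [-1.5, 0, 0, 0], [0, 0, 3.5, 0], [0, 0, 3.5, 0], [0, 0, 3.5, 0], [0, 0, 2.5, 0], [1, -3.5, 0, 0], [2, -3.5, 0, 0], [2.5, -3.5, 0, 0], [2.5, -3.5, 0, 0]]
  ]
}}

```text
t: 36.03
tool_pos: [0.5942, 0.0169, 0.2611]
tool_rot: [-2.416, 2.006, -0.007]
contact_force: [0.9, 0.2, 0.1]
opening: 0.0002
```

Emit:
{"op": "step_arm", "data": {
  "moves": [
    [[2.5, -3.5, 0, 0], [2.5, -3.5, 0, 0], [0, 0, 0, 0], [0, 0, 0, 0], [0, 0, 0, 0]]
  ]
}}

```text
t: 36.45
tool_pos: [0.6414, -0.0493, 0.2599]
tool_rot: [-2.416, 2.008, -0.001]
contact_force: [0.6, 0.6, -0.2]
opening: -0.0002
```

```bash
python3 -c "
from h import *
im=box();cv2.imwrite('pics/o.png',np.hstack([cv2.resize(im[110:250,120:320],None,fx=2,fy=2),cv2.resize(look('wrist'),(373,280))]))"
```

```text
tcp [ 0.6412 -0.0485  0.2602] [ 0.3 -0.5  0.1] 36.5
lid rect c,size,ang [660. 137.] [133. 129.] 89.3
[[595.0, 71.0], [724.0, 69.0], [726.0, 202.0], [597.0, 204.0]]
```

View pics/o.png

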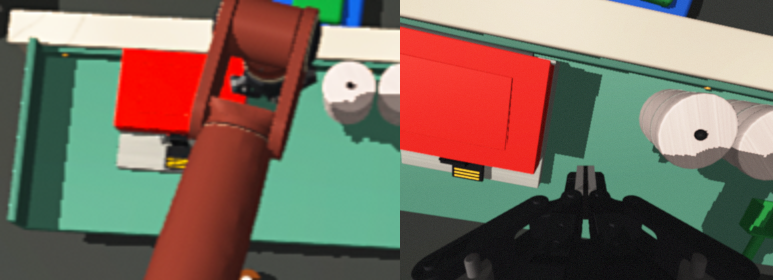

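Emit:
{"op": "step_arm", "data": {
  "moves": [
    [[0, 0, -3.5, -0.09], [0, 0, -3.5, -0.09], [0, 0, -3.5, 0], [0, 0, -2, 0], [0, 0, 0, 0], [0, 1.2, 0, 0], [0, 1.2, 0, 0], [0, 0.8, 0, 0], [0, 0.8, 0, 0], [0, 0.8, 0, 0]]
  ]
}}

```text
t: 37.38
tool_pos: [0.6442, -0.0011, 0.1402]
tool_rot: [-2.225, 2.213, -0.013]
contact_force: [0.6, -7.0, 3.0]
opening: -0.0
```

Emit:
{"op": "step_arm", "data": {
  "moves": [
    [[0, 0.8, 0, 0], [0, 0.8, 0, 0], [0, 0.8, 0, 0], [0, 0.8, 0, 0], [0, 0.5, 0, 0], [0, 0, 0, 0]]
  ]
}}

```text
t: 37.88
tool_pos: [0.6439, 0.0372, 0.14]
tool_rot: [-2.225, 2.211, -0.01]
contact_force: [-0.2, -2.5, 4.8]
opening: 0.0001
```

```bash
python3 -c "
from h import *
im=box();cv2.imwrite('pics/p.png',np.hstack([cv2.resize(im[110:250,120:320],None,fx=2,fy=2),cv2.resize(look('side')[110:250,190:330],(360,280))]))"
```

```text
tcp [0.6437 0.037  0.1396] [ 2.7 -2.4  5.5] 37.9
lid rect c,size,ang [651. 209.] [128. 128.] 3.1
[[584.0, 269.0], [591.0, 141.0], [719.0, 148.0], [712.0, 276.0]]
```

View pics/p.png

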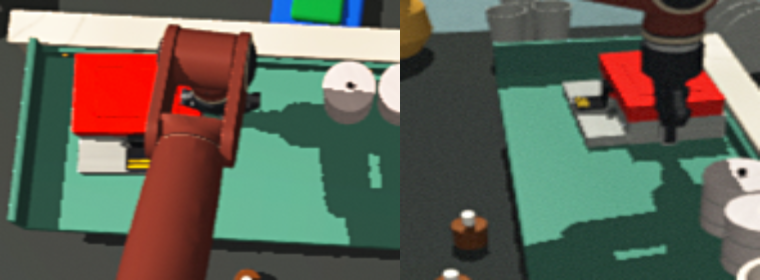

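Emit:
{"op": "step_arm", "data": {
  "moves": [
    [[0, -1, 0, 0], [0, -0.5, 0, 0], [-2, 0, 0, 0], [-2, 0, 0, 0], [0, 0.7, 0, 0], [0, 0.8, 0, 0], [0, 0.6, 0, 0], [0, 0.6, 0, 0], [0, 0.6, 0, 0], [0, 0.6, 0, 0]]
  ]
}}

```text
t: 38.82
tool_pos: [0.6034, 0.0586, 0.1372]
tool_rot: [-2.225, 2.217, -0.008]
contact_force: [-0.8, -8.5, 5.9]
opening: 0.0003
```

```bash
python3 -c "
from h import *
im=box()"
```

```text
tcp [0.6034 0.0598 0.1372] [ 0.4 -6.3  5. ] 38.9
lid rect c,size,ang [656. 197.] [129. 197.] 2.1
[[588.0, 294.0], [595.0, 97.0], [724.0, 101.0], [717.0, 298.0]]
```

Emit:
{"op": "step_arm", "data": {
  "moves": [
    [[0, 0.6, 0, 0], [0, 0.6, 0, 0], [0, 0.6, 0, 0], [0, 0.6, 0, 0], [0, 0.6, 0, 0], [0, 0, 0, 0]]
  ]
}}

```text
t: 39.37
tool_pos: [0.6029, 0.0898, 0.1364]
tool_rot: [-2.226, 2.215, -0.005]
contact_force: [0.5, -4.2, 4.0]
opening: -0.0001
```

```bash
python3 -c "
from h import *
im=box()"
```

```text
tcp [0.6028 0.0897 0.1362] [ 0.7 -4.6  4.3] 39.4
lid rect c,size,ang [660. 229.] [129. 199.] 0.3
[[595.0, 328.0], [596.0, 129.0], [725.0, 130.0], [724.0, 329.0]]
```

Emit:
{"op": "step_arm", "data": {
  "moves": [
    [[0, 0.5, 0, 0], [0, 0.5, 0, 0], [0, 0.4, 0, 0], [0, 0.3, 0, 0], [0, 0, 0, 0]]
  ]
}}

```text
t: 39.83
tool_pos: [0.6026, 0.1053, 0.136]
tool_rot: [2.225, -2.216, 0.006]
contact_force: [0.3, -9.7, 4.3]
opening: -0.0002
```

Emit:
{"op": "step_arm", "data": {
  "moves": [
    [[0, 0.2, 0, 0], [0, 0, 0, 0], [0, 0, 0, 0]]
  ]
}}

```text
t: 40.08
tool_pos: [0.6028, 0.1055, 0.136]
tool_rot: [2.223, -2.216, 0.009]
contact_force: [0.7, -15.0, 3.9]
opening: -0.0
```

Emit:
{"op": "step_arm", "data": {
  "moves": [
    [[0, 0.1, 0, 0], [0, 0, 0, 0], [0, -1.5, 0, 0], [0, -1.5, 0, 0], [0, 0, 3.5, 0], [0, 0, 3.5, 0], [0, 0, 3.5, 0], [-3, 2.5, 1.5, 0], [-3.5, 3.5, 0, 0], [-3.5, 3.5, 0, 0]]
  ]
}}

```text
t: 40.92
tool_pos: [0.5124, 0.1643, 0.2564]
tool_rot: [-2.222, 2.216, -0.0]
contact_force: [-0.2, 1.2, -0.7]
opening: -0.0004
```

Emit:
{"op": "step_arm", "data": {
  "moves": [
    [[0, 2, 0, 0], [0, 0, -3.5, 0], [0, 0, -3.5, 0], [0, 0, -3.5, 0], [0, 0, -2, 0], [0, 0, 0, 0], [0, 0, 0, 0]]
  ]
}}

```text
t: 41.5
tool_pos: [0.5113, 0.1835, 0.1283]
tool_rot: [2.225, -2.214, -0.004]
contact_force: [-0.5, -0.1, 0.6]
opening: -0.0001
```

```bash
python3 -c "
from h import *
im=box()"
```

```text
tcp [0.5129 0.1838 0.1305] [-0.  -0.7  1. ] 41.5
lid rect c,size,ang [661. 242.] [201. 129.] 89.8
[[597.0, 142.0], [725.0, 141.0], [726.0, 342.0], [597.0, 342.0]]
```

Emit:
{"op": "step_arm", "data": {
  "moves": [
    [[0.8, 0, 0, 0], [0.7, 0, 0, 0], [0.4, 0, 0, 0], [0.3, 0, 0, 0], [0.2, 0, 0, 0], [0, 0, 0, 0], [0, 0, 0, 0]]
  ]
}}

```text
t: 42.13
tool_pos: [0.5359, 0.1839, 0.1305]
tool_rot: [2.225, -2.215, -0.003]
contact_force: [-4.2, -0.6, 4.1]
opening: 0.0001
```

Emit:
{"op": "step_arm", "data": {
  "moves": [
    [[0.2, 0, 0, 0], [0.2, 0, 0, 0], [0, 0, 0, 0], [0, 0, 0, 0]]
  ]
}}

```text
t: 42.47
tool_pos: [0.536, 0.1839, 0.1304]
tool_rot: [2.22, -2.208, -0.014]
contact_force: [-20.8, -2.7, 12.3]
opening: 0.0002
```

Emit:
{"op": "step_arm", "data": {
  "moves": [
    [[-1.5, 0, 0, 0], [-1.9, 0, 0, 0], [0, 3.5, 0, 0], [0, 3.5, 0, 0], [0, 3.5, 0, 0], [1, 0.5, 0, 0], [1, 0, 0, 0], [0.6, 0, 0, 0], [0.2, 0, 0, 0], [0, 0, 0, 0]]
  ]
}}

```text
t: 43.3
tool_pos: [0.5352, 0.2928, 0.1299]
tool_rot: [2.225, -2.218, -0.0]
contact_force: [0.4, -0.5, -0.6]
opening: -0.0001
```

Emit:
{"op": "step_arm", "data": {
  "moves": [
    [[0.2, 0, 0, 0], [0.2, 0, 0, 0], [0, 0, 0, 0], [0, 0, 0, 0]]
  ]
}}

```text
t: 43.63
tool_pos: [0.5358, 0.2929, 0.1297]
tool_rot: [2.222, -2.212, -0.006]
contact_force: [-9.7, -1.9, 6.8]
opening: -0.0003
```

Emit:
{"op": "step_arm", "data": {
  "moves": [
    [[0.2, 0, 0, 0], [0, 0, 0, 0], [-1.5, 0, 0, 0], [-1.5, 0, 0, 0], [0, 0, 3.5, 0], [0, 0, 3.5, 0], [0, 0, 3.5, 0], [0, -3.5, 2, 0], [0.5, -3.8, 0, 0], [1, -3.8, 0, 0]]
  ]
}}

```text
t: 44.47
tool_pos: [0.526, 0.1819, 0.258]
tool_rot: [-2.226, 2.211, -0.005]
contact_force: [0.8, 0.1, -1.0]
opening: 0.0002
```

Emit:
{"op": "step_arm", "data": {
  "moves": [
    [[2, -3.8, 0, 0], [2.5, -3.8, 0, 0], [2.5, -3.8, 0, 0], [1.5, 0, 0, 0], [0, 0, -3.5, 0], [0, 0, -3.5, 0], [0, 0, -3.5, 0], [0, 0, -1.5, 0], [0, 0, 0, 0], [0, 0, 0, 0]]
  ]
}}

```text
t: 45.3
tool_pos: [0.605, 0.0759, 0.1341]
tool_rot: [2.225, -2.216, -0.002]
contact_force: [-0.0, -0.5, 0.7]
opening: 0.0002
```

Emit:
{"op": "step_arm", "data": {
  "moves": [
    [[0, 1, 0, 0], [0, 1, 0, 0], [0, 0.6, 0, 0], [0, 0.3, 0, 0], [0, 0.3, 0, 0], [0, 0, 0, 0], [0, 0, 0, 0]]
  ]
}}

```text
t: 45.88
tool_pos: [0.6069, 0.1065, 0.1375]
tool_rot: [2.226, -2.215, 0.008]
contact_force: [-1.6, -10.2, 5.2]
opening: 0.0002
```

Emit:
{"op": "step_arm", "data": {
  "moves": [
    [[0, 0.2, 0, 0], [0, 0, 0, 0], [0, -1.5, 0, 0], [0, -2, 0, 0], [0, 0, 3.5, 0], [0, 0, 3.5, 0], [0, 0, 3.5, 0], [-2, -3.5, 2, 0], [-2, -3.5, 0, 0], [-2, -3.5, 0, 0]]
  ]
}}

```text
t: 46.72
tool_pos: [0.5478, -0.0275, 0.2616]
tool_rot: [-2.227, 2.211, -0.007]
contact_force: [0.3, -0.5, -0.3]
opening: 0.0002
```

Emit:
{"op": "step_arm", "data": {
  "moves": [
    [[-2, -3.5, 0, 0], [-2, -3.5, 0, 0], [-2, -3.5, 0, 0], [-2, -3.5, 0, 0], [0, -3.5, 0, 0], [0, -3.5, 0, 0], [0, 0, 0, 0], [0, 0, 0, 0]]
  ]
}}

```text
t: 47.38
tool_pos: [0.467, -0.2382, 0.2587]
tool_rot: [-2.223, 2.219, -0.0]
contact_force: [-0.4, -0.5, 0.9]
opening: -0.0001
```

```bash
python3 - <<'E'
from h import *
im=box();s=look("side")
for c,th in [("top","corner"),("top","back_right"),("top","front_left"),("top","thumb_pad"),("top","lid_edge")]:
    for x in nets.pinpoint(c,th)[:1]: print(th,np.round(x["at"]),round(x["confidence"],2),np.round(ray(c,x["at"],{"lid_edge":.194,"thumb_pad":.151}.get(th,.12)),4))
cv2.imwrite("pics/q.png",np.hstack([cv2.resize(im[110:240,120:250],(400,400)),cv2.resize(s[110:250,190:330],(400,400))]))
E
```

```text
tcp [ 0.4672 -0.2371  0.2585] [ 0.4 -0.  -0.7] 47.4
lid rect c,size,ang [662. 242.] [128. 201.] 0.0
[[597.0, 343.0], [597.0, 142.0], [726.0, 142.0], [726.0, 343.0]]
corner [142. 140.] 0.73 [0.7239 0.3484 0.12  ]
back_right [204. 142.] 0.85 [0.7253 0.141  0.12  ]
front_left [138. 192.] 0.56 [0.5445 0.3409 0.12  ]
thumb_pad [169. 183.] 0.51 [0.5739 0.2346 0.151 ]
lid_edge [164. 168.] 0.89 [0.6113 0.2468 0.194 ]
```

View pics/q.png

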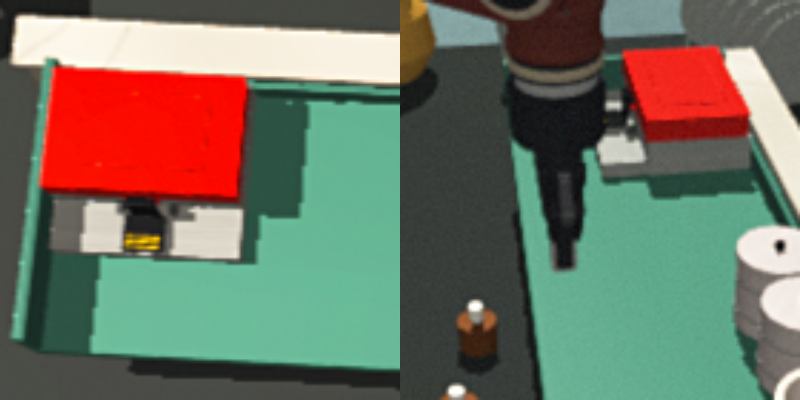

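The box sits flush in the corner, the lid is shut, and no pot is left on the plank. I'll let a few seconds pass and check again before handing in.

Emit:
{"op": "step_arm", "data": {
  "moves": [
    [[0, -3, 0, 0], [0, 0, 0, 0], [0, 0, 0, 0], [0, 0, 0, 0], [0, 0, 0, 0], [0, 0, 0, 0], [0, 0, 0, 0], [0, 0, 0, 0], [0, 0, 0, 0], [0, 0, 0, 0]]
  ]
}}

```text
t: 48.57
tool_pos: [0.4672, -0.2669, 0.2585]
tool_rot: [-2.227, 2.216, -0.0]
contact_force: [-0.1, -0.1, -0.1]
opening: 0.0002
```

Emit:
{"op": "step_arm", "data": {
  "moves": [
    [[0, 0, 0, 0], [0, 0, 0, 0], [0, 0, 0, 0], [0, 0, 0, 0], [0, 0, 0, 0], [0, 0, 0, 0], [0, 0, 0, 0], [0, 0, 0, 0], [0, 0, 0, 0], [0, 0, 0, 0]]
  ]
}}

```text
t: 49.4
tool_pos: [0.4672, -0.267, 0.2584]
tool_rot: [-2.227, 2.216, 0.0]
contact_force: [-0.6, -0.2, -0.4]
opening: -0.0002
```

```bash
python3 - <<'E'
from h import *
im=box()
a=cv2.imread("pics/a.png")
d=cv2.absdiff(a,im)[135:245,275:470].max(2)>60
ys,xs=np.where(d);print("changed px right part",d.sum(),(xs.min()+275,xs.max()+275,ys.min()+135,ys.max()+135) if len(xs) else "")
print(ctrl.finish_job())
E
```

```text
tcp [ 0.4672 -0.267   0.2584] [-0.  -0.3  0.4] 49.5
lid rect c,size,ang [662. 242.] [128. 201.] 0.0
[[597.0, 343.0], [597.0, 142.0], [726.0, 142.0], [726.0, 343.0]]
changed px right part 4720 (np.int64(275), np.int64(453), np.int64(173), np.int64(244))
the job is handed in; nothing more can be done
None
```

The job is handed in at about 49.5 s. I pressed the thumb button and the lid sprang open. The five pots on the plank (white, yellow, orange, red, green) now stand upright in the box. I shut the lid until it stayed down and pushed the box into the corner. The two brown look-alikes on the counter were left alone.

- **Lid:** it stayed shut after I let go and through all the pushing. I took that as latched, since otherwise its spring would throw it open. I did not measure the latch angle.
- **Box in the corner:** the lid outline measured 0.0° of turn and held still over the last 2 s. Each push stopped hard against something: about 10–21 N on the front face towards the rear rail, and 10–15 N on the right side towards the end board. The top picture shows no gap at the rail or the end board.
- **Pots inside:** I saw all five upright just before closing the lid, but not afterwards.
- **Weak checks:** my last picture comparison, meant to show the other things had not moved, told me nothing because the arm and its shadow covered that area. I touched none of them, and the later pictures showed no change in those they covered. The network's corner point scattered by up to about 9 mm in x, so I judged the fit by the lid outline and the forces instead.

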